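Load the wire spool on its slide and hold the carriage in the detent notch

ROBOT

A 6-joint arm with a two-finger parallel gripper is mounted at the origin on a cart in front of the work surface, level with it; the furniture and walls round the work are solid. World frame = base frame: x ahead of the robot, y to its left, z up, the work surface at z = 0. Lengths are in m, angles in degrees, forces in N, time in s.
With the tool pointing down it reaches from about 0.3 to 0.75 m from the base axis. Payload 8.5 kg.
Tool frame: the origin (TCP) lies midway between the tips of the shut fingers; the grasp point (between the pads) lies 19 mm behind it; z points along the fingers, y is the line along which they close (so a half turn about z gives the same grasp; the last joint's range is limited). The gripper opens to 85 mm and grips with 20 to 120 N. Pads are 22 mm wide; open, the fingers measure 114 mm over their backs; the gripper's body (76 mm by 85 mm) begins 54 mm behind the grasp point. The pads swing forward as they close: fully open they stand 13 mm farther back than shut.
Start: joints at [27.599, 21.807, 74.336, -0, 83.858, -12.336], TCP at [0.422, 0.353, 0.198] pointing down, gripper open.
Joint ranges: [-178.18, 178.18], [-50.72, 133.34], [12.68, 142.11], [-81.47, 261.47], [9.98, 163.14], [-165.26, 165.26]. Speed limits (degrees/s): [136.94, 136.94, 180, 180, 180, 180].

INTERFACE

Orientations are given as a 3x3 rotation matrix whose columns are the frame's x, y, z axes.
In Python, from rig import env, get_image, close_job gives the robot as it stands.
- The arm moves only by the tool step_arm, never from a script. Its argument "targets" is a list of rows, each a list of 2 entries, a list of its own where there are three numbers: the shift along the tool's x, y, z as a fraction of full scale, then the turn, a rotation vector about the tool's x, y, z as a fraction of full scale. In form: [[[x, y, z], [wx, wy, wz]], ...]. A call has 1 to 10 rows; each row is the pose to reach, as a shift and turn from the pose commanded when the call began, along the tool's axes at that moment; what a row does not reach only later rows make up. Full scale, the value 1, is 0.3 m for a shift and 45 degrees for a turn. A row lasts 1/12 s, in which the tool goes at most 41.7 mm and 7.16 degrees, less where a joint would pass 70% of its speed; a pose out of reach is approached as far as the arm can. A call with a number of a shift or a turn outside -1 to 1 is refused whole. A call with a gripper value outside its range is refused whole. "jaw" is the finger opening in mm, from 0 to 85.4, set as the call begins (left out, the last holds). The fingers move at their own pace and stop on an object; "grip_force" is the grip in N (left out, the last holds). Time passes only in rows, so rows that repeat a pose let the fingers close. It gives the time, the measured TCP pose, the force, the opening and the grip force at its end, in the units of the state.
- env.observe(): the state, without advancing time (a new reading comes with each control period).
- get_image(name): name is "side" or "top"; returns a dict with "img" (400x640x3 uint8, red, green, blue), "z_map" (400x640 float32, m along the optical axis (not along the pixel's ray), 0 where there is no reading), "intrinsics" (3x3 intrinsics, pixels), "rvec" (rotation vector, rad) and "tvec" (3), from world to camera coordinates, as OpenCV has them. Camera axes: x right, y down, z forward; pixel columns grow to the right and rows downward; lengths in m; the calibration is good to about 2 mm. A picture is of the moment at which its call begins.
- close_job(): hands the job in; it is judged then, once.
The state is a dict: "time_s": time; "q": joint angles; "qvel": joint speeds; "joint_efforts": joint torques, N m; "position": TCP position; "tool_rot": TCP orientation; "ft_force": force on the tool from outside, world axes, zero at the start; "wrist_torque": the same for the moment, N m; "grip_width": finger opening in m; "gripper_force": force on a finger pad.
Only numpy, scipy, OpenCV 4.12 (cv2) and the standard library are available. Lean on these libraries where they do the work, as an engineer would, in place of code of your own. Each camera call takes 0.05 s, during which the arm holds its last target. There are 200 camera calls.

TASK

Lift the wire spool off the freely spinning turntable, seat it upright and fully down in the round nest on the slide's carriage, and let go of it there. Then take the carriage's black handle and slide the carriage toward the end with the wire eyelet until you feel its ball drop into the notch of the rail, and stop there: finish with the fingers still closed on the handle, holding the carriage still in the notch. Do not knock over the dropper bottle that shares the turntable, and leave the tape measure and the brush where they are.

Things in the scene. Friction and masses are not known exactly. Their poses are not given: they have to be found in the camera images.
- turntable_base: foot of the lazy-susan turntable, fixed to the bench; origin on the bench at the disc's axis. The wooden disc (diameter 160 mm, 10 mm thick, rubber edge) has its top 30 mm above the bench, and spins freely about the vertical at the lightest touch. It carries the wire spool and, across from it, the dropper bottle.
- spool: spool of silvery wire with red flanges, standing upright on the turntable; 56 mm across both flanges, 40 mm high, about 0.26 kg; each flange about 5 mm thick, wire between them 48 mm across. Origin at the centre of its underside, z up along its axis. It can be gripped across the flanges from above at any yaw.
- slide_base: base of the spool slide, fixed: aluminium plate 96 x 290 x 8 mm with two guide rails along its y axis, low end stops and an upright wire eyelet (top 75 mm above the bench) at its +y end. Origin at the plate's centre, on the bench. Between the rails a dark index strip has one 15 mm wide V-shaped cross notch, at a different place each time, mostly hidden under the carriage.
- carriage (a joint): position of the carriage along slide_base's +y (m): 0 at the stop away from the eyelet, 0.105 at the stop near it. Starts at 0 to 0.02; the notch comes somewhere between 0.052 and 0.088. The carriage is a plate 88 x 165 x 10 mm, top face 34 mm above the bench, about 0.6 kg; it drags with about 1 N moved slowly, 3 N at 0.1 m/s.
- detent_ball (a joint): how far the carriage's spring-pressed steel ball (16 mm, under the plate's middle) has dropped (m): about 0.0005 while it rides on the strip, about 0.0035 when in the notch. Over the last 6 mm before the notch it pulls the carriage in with about 5 N; seated, it resists sliding on, either way, until pushed with some 7 to 12 N.
- nest_floor (a point): centre of the nest's floor, on the carriage's top face 34 mm above the bench, 110 mm from the handle's axis toward the eyelet; its axes are the slide's. The nest is a grey ring 63 mm inside, 74 mm outside, 8 mm high; the spool's underside rests on this floor when it is fully down.
- slide_handle: black upright handle on the carriage's end away from the eyelet; origin at its foot, 34 mm above the bench. Round post, 20 mm diameter from 7 to 40 mm above its foot, with a 23 mm head from 43 to 50 mm (the top) and a 26 mm foot up to 4 mm. It swivels on its axis, so its yaw means nothing: the sliding direction is slide_base's +y.
- oil_bottle: bystander: amber dropper bottle with black rubber top, 34 mm diameter, 102 mm high, standing on the turntable across from the spool; origin at the centre of its underside. Must stay standing; it may turn with the table.
- tape_rule: bystander: yellow tape measure, 36 x 88 x 66 mm, loose on the bench; origin at the centre of its underside.
- small_brush: bystander: small orange hand brush, 30 x 85 x 23 mm, loose on the bench; origin at the centre of its underside.
There are look-alikes about, which are no part of the job. What is shaped like the spool but grey is not meant.

How it is judged (in metres and radians):
On the way, in this order (a step that is already met when the one before it is completed fails the run):
1. the spool is lifted clear of the turntable (z of spool in the frame of turntable_base above 0.045 m), for 0.1 s.
2. the spool is seated in the nest and let go, before the ball is in the notch (horizontal distance between spool and nest_floor below 0.005 m and z of spool in the frame of nest_floor below 0.004 m and angle between spool's own z axis and vertical below 0.12 rad and contact force between the fingers and spool below 0.1 N and value of joint detent_ball below 0.002 m), for 0.2 s.
3. the fingers hold the handle and the ball has dropped into the notch (value of joint detent_ball above 0.002 m and contact force between the fingers and slide_handle above 3 N), for 0.3 s.
At the end, for the whole second after the job is handed in: The spool stands in the nest (within 5 mm of its centre, less than 4 mm above the floor, tilted under 0.12 rad) with no finger on it; the detent ball has dropped more than 2 mm into the notch; the carriage is still (under 10 mm/s); the fingers press on the handle with more than 3 N (all of step 3 and horizontal distance between spool and nest_floor below 0.005 m and z of spool in the frame of nest_floor below 0.004 m and angle between spool's own z axis and vertical below 0.12 rad and contact force between the fingers and spool below 0.1 N and velocity of joint carriage between -0.01 and 0.01 m/s); the arm keeps its last pose, push and grip.
It fails at once if the dropper bottle is knocked over or off the turntable (angle between oil_bottle's own z axis and vertical above 0.5 rad or height (world z) of oil_bottle below 0.015 m).
It fails at once if the tape measure or the brush is moved by more than 30 mm (distance of any of tape_rule, small_brush from where it was at the start of the episode above 0.03 m).
It also fails if it takes over 72 s, if anything falls off the work surface, if the arm or the gripper's body presses on something with over 40 N, if the wrist force passes 120 N, or if a joint passes its speed limit or range.

## Working session

There is one attempt and no reset: what is moved stays moved. The work goes in short steps, Python scripts to look and compute and a tool call to move; the robot and the scene stay as the last step left them, time stands still between calls to the robot, and variables do not carry over. Pictures are saved under pics/ and viewed, at most 10 in all, crops included, and the job is handed in when it is done.

Besides the shell and the picture viewer there is one more tool, called as name(argument=value, ...), one argument or row to a line, values as JSON. step_arm: Moves the arm, as the interface text tells. Its arguments: {"type":"object","properties":{"targets":{"type":"array","items":{"type":"array"}},"jaw":{"type":"number"},"grip_force":{"type":"number"}},"required":["targets"]}

```bash
mkdir -p pics; cat > h.py <<'E'
import numpy as np,cv2,pickle
from rig import env,get_image,close_job
def shot(n,tag):
    d=get_image(n); pickle.dump(d,open(f'pics/{tag}.pkl','wb')); cv2.imwrite(f'pics/{tag}.png',d['img'][:,:,::-1]); return d
def load(tag): return pickle.load(open(f'pics/{tag}.pkl','rb'))
def cloud(d):
    R=cv2.Rodrigues(np.array(d['rvec'],float))[0];t=np.array(d['tvec'],float).reshape(3);K=np.array(d['intrinsics'])
    v,u=np.mgrid[0:400,0:640];z=d['z_map'];P=np.stack([(u-K[0,2])/K[0,0]*z,(v-K[1,2])/K[1,1]*z,z],-1)
    W=(P-t)@R; W[z<=0]=np.nan; return W
def rel(target,yawdeg=0):
    s=env.observe();R=np.array(s['tool_rot']);return R.T@(np.array(target)-np.array(s['position']))/0.3
E
python3 - <<'E'
from h import *
for n in('top','side'): shot(n,n+'0')
s=env.observe();print(s)
E
```

```text
{'time_s': 0.1, 'q': array([ 2.75996059e+01,  2.18373728e+01,  7.43805895e+01, -2.00027549e-05,
        8.38585340e+01, -1.23374532e+01]), 'qvel': array([ 0.04893325, -0.09113342, -0.03997973,  0.05099396,  0.04754157,
        0.01232576]), 'joint_efforts': array([ 3.35435099e-03, -4.49220550e+01, -2.31654918e+01, -1.72535447e-04,
        3.68638415e-03, -3.25040935e-05]), 'position': array([0.42143804, 0.35290624, 0.19767022]), 'tool_rot': array([[-6.41945562e-01,  7.66749304e-01, -1.18302389e-03],
       [ 7.66750164e-01,  6.41945327e-01, -6.18851261e-04],
       [ 2.84932882e-04, -1.30435258e-03, -9.99999109e-01]]), 'ft_force': array([ 0.06835478, -0.07570084, -0.49280566]), 'wrist_torque': array([ 0.07359786, -0.02961141, -0.00450344]), 'gripper_force': 0.0, 'grip_width': 0.08505772274634993}
```

View pics/top0.png

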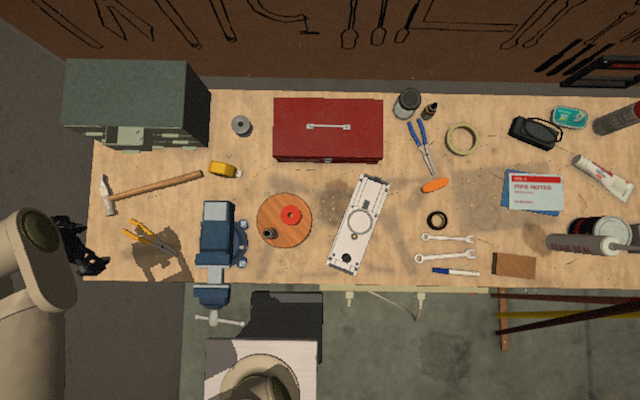

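View pics/side0.png

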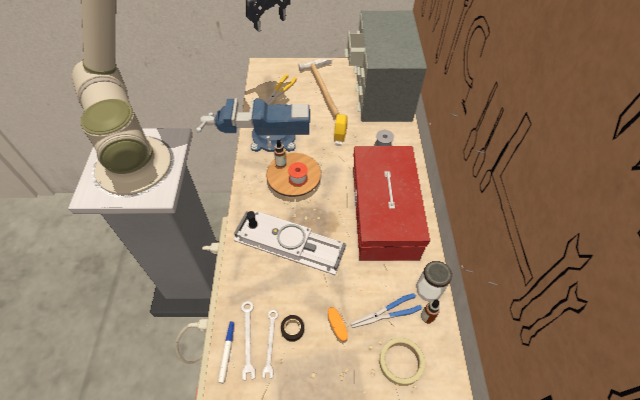

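Candidates for the spool: the red-flanged one on the turntable at top (291,215), and the grey look-alike at (241,124) beside the toolbox. I choose the red one. The bottle on the table is at (269,233), and the other bottle at (430,110) is off the table. The slide runs from about (346,260), the handle end, to (375,185). I'll check both in a crop.

```bash
python3 - <<'E'
from h import *
d=load('top0');W=cloud(d)
im=d['img'][165:285,240:400,::-1];cv2.imwrite('pics/crop1.png',cv2.resize(im,None,fx=5,fy=5,interpolation=cv2.INTER_CUBIC))
for tag in('top0','side0'):
    d=load(tag);W=cloud(d);hsv=cv2.cvtColor(d['img'],cv2.COLOR_RGB2HSV)
    for n,b in(('spool',(.064,.080)),('tt',(.026,.034))):
        pass
    red=((hsv[...,0]<6)|(hsv[...,0]>174))&(hsv[...,1]>150)&(W[...,2]>.062)&(W[...,2]<.078)
    P=W[red];print(tag,'red',len(P),np.nanmedian(P,0),np.nanmin(P,0),np.nanmax(P,0))
    k=W[::1];
    print('cam', -cv2.Rodrigues(d['rvec'])[0].T@np.array(d['tvec']).reshape(3))
W=cloud(load('top0'))
for u,v in((291,215),(269,233),(241,124),(360,222),(347,258),(375,185),(285,205),(222,169),(435,185)):print(u,v,W[v,u].round(4))
E
```

```text
top0 red 504 [ 0.5254484  -0.10263033  0.07198564] [ 0.24246548 -1.04403335  0.06250684] [ 0.66662598 -0.05248933  0.0778341 ]
cam [ 0.44857356 -0.16793416  1.12017102]
side0 red 256 [ 0.60022009 -0.15443548  0.0688415 ] [ 0.48428641 -0.33326782  0.06223343] [ 0.82639559 -0.05365094  0.07794892]
cam [ 0.55548276 -0.82763655  0.98793613]
291 215 [ 0.5067 -0.0772  0.0305]
269 233 [ 0.4533 -0.0267  0.113 ]
241 124 [0.7806 0.0832 0.0092]
360 222 [ 0.4897 -0.2768  0.0372]
347 258 [ 0.3894 -0.2373  0.0852]
375 185 [ 0.6019 -0.3236  0.0089]
285 205 [ 0.5358 -0.0585  0.0256]
222 169 [0.6314 0.1183 0.068 ]
435 185 [ 0.6031 -0.4986  0.0239]
```

View pics/crop1.png

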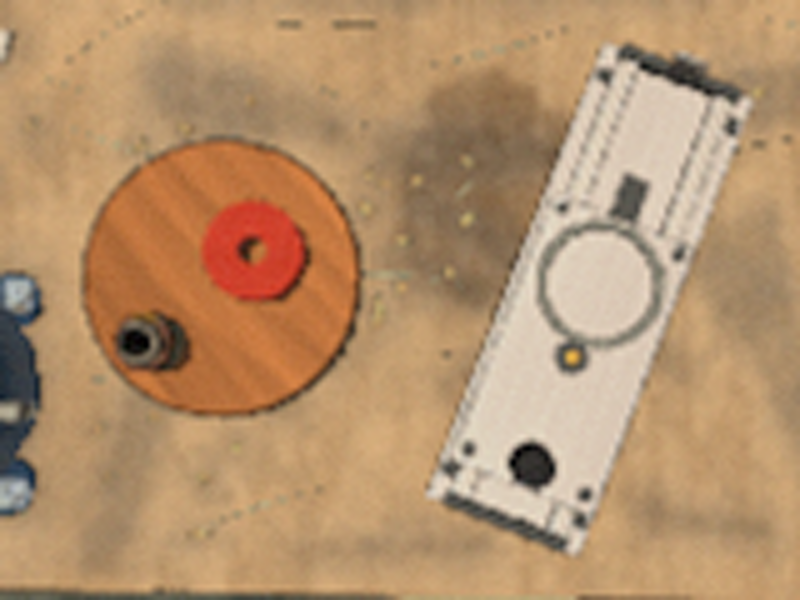

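The crop confirms it: red spool at crop (255,250), bottle at (143,342), nest ring centre (601,285), handle head (532,464). The eyelet is at the upper end. Next I compute world positions, cross-checked with the side view.

```bash
cat >> h.py <<'E'
def ray(d,u,v,z):
    R=cv2.Rodrigues(np.array(d['rvec'],float))[0];t=np.array(d['tvec'],float).reshape(3);K=np.array(d['intrinsics'])
    c=-R.T@t; r=R.T@np.linalg.solve(K,[u,v,1]); return c+r*(z-c[2])/r[2]
E
python3 - <<'E'
from h import *
d=load('top0');f=lambda x,y:(240+(x+.5)/5-.5,165+(y+.5)/5-.5)
for n,x,y,z in(('spool',254,250,.07),('bottle',133,342,.132),('nest',600,285,.042),('handle',532,464,.084),('table',222,276,.03),('knob',571,357,.04)):print(n,ray(d,*f(x,y),z).round(4))
# edge lines of slide: base corners
for x,y in((608,45),(750,97),(430,495),(578,553)):print(ray(d,*f(x,y),.008).round(4))
W=cloud(d);u,v=map(round,f(571,357));print('knobz',W[v-2:v+3,u-2:u+3,2].round(3).max())
s=load('side0');cv2.imwrite('pics/crop2.png',cv2.resize(s['img'][145:275,225:355,::-1],None,fx=4.6,fy=4.6,interpolation=cv2.INTER_CUBIC))
E
```

```text
spool [ 0.5057 -0.0787  0.07  ]
bottle [ 0.4531 -0.0221  0.132 ]
nest [ 0.4907 -0.2751  0.042 ]
handle [ 0.3909 -0.2346  0.084 ]
table [ 0.4925 -0.0572  0.03  ]
knob [ 0.4493 -0.2591  0.04  ]
[ 0.6357 -0.2822  0.008 ]
[ 0.6059 -0.3674  0.008 ]
[ 0.3677 -0.1801  0.008 ]
[ 0.3358 -0.2669  0.008 ]
knobz nan
```

View pics/crop2.png

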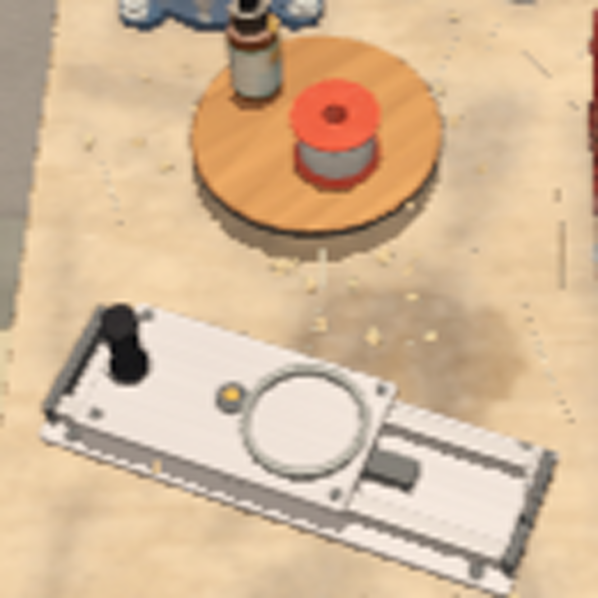

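```bash
python3 - <<'E'
from h import *
d=load('side0');f=lambda x,y:(225+(x+.5)/4.6-.5,145+(y+.5)/4.6-.5)
for n,x,y,z in(('spool',336,114,.07),('nest',308,423,.042),('handle',121,320,.084),('knob',231,396,.04),('bottle',256,68,.06)):print(n,ray(d,*f(x,y),z).round(4))
s=np.array([.5055,-.0785]);b=np.array([.453,-.024]);print(np.degrees(np.arctan2(*(s-b)[::-1])))
E
```

```text
spool [ 0.5087 -0.0796  0.07  ]
nest [ 0.4958 -0.2813  0.042 ]
handle [ 0.3919 -0.2387  0.084 ]
knob [ 0.4512 -0.2622  0.04  ]
bottle [ 0.457  -0.0338  0.06  ]
-46.070824454787
```

```bash
python3 - <<'E'
from h import *
for t in('top0','side0'):
    W=cloud(load(t));m=(W[...,0]>.3)&(W[...,0]<.65)&(W[...,1]>-.1)&(W[...,1]<.25);print(np.nanmax(W[m][:,2]))
s=env.observe();R=np.array(s['tool_rot']);print(rel([.507,-.079,.2]),)
E
```

```text
0.561036679161414
0.13364541442367903
[-1.28696547 -0.70552886 -0.00721237]
```

step_arm(
  targets=[
    [[-0.12,-0.065,0],[0,0,0]],
    [[-0.24,-0.13,0],[0,0,0]],
    [[-0.36,-0.2,0],[0,0,0]],
    [[-0.48,-0.265,0],[0,0,0]],
    [[-0.6,-0.33,0],[0,0,0]],
    [[-0.72,-0.395,0],[0,0,0]],
    [[-0.84,-0.46,0],[0,0,0]],
    [[-0.95,-0.52,0],[0,0,0]],
  ],
  jaw=80,
)

```text
time_s: 0.77
position: [0.4849, 0.0321, 0.1981]
tool_rot: [[-0.642, 0.767, -0.0], [0.767, 0.642, -0.0], [0.0, -0.0, -1.0]]
ft_force: [0.7, -0.1, 0.8]
grip_width: 0.08
gripper_force: 0.0
```

step_arm(
  targets=[
    [[-0.11,-0.06,0],[0,0,0]],
    [[-0.22,-0.12,0],[0,0,0]],
    [[-0.337,-0.185,0.05],[0,0,0]],
    [[-0.337,-0.185,0.1],[0,0,0]],
    [[-0.337,-0.185,0.1],[0,0,0]],
    [[-0.337,-0.185,0.1],[0,0,0]],
  ],
)

```text
time_s: 1.27
position: [0.5069, -0.0785, 0.1678]
tool_rot: [[-0.642, 0.767, -0.002], [0.767, 0.642, 0.001], [0.002, -0.001, -1.0]]
ft_force: [0.5, -0.4, 0.6]
grip_width: 0.0801
gripper_force: 0.0
```

```bash
python3 - <<'E'
from h import *
s=env.observe();print(s['time_s'],s['position'],s['tool_rot'],s['ft_force'],s['grip_width'],rel([.507,-.079,.037]))
for n in('top','side'): shot(n,n+'1')
a=load('top1')['img'][165:285,220:360,::-1];b=load('side1')['img'][110:230,225:365,::-1]
cv2.imwrite('pics/m1.png',cv2.resize(np.vstack([a,b]),None,fx=2.5,fy=2.5,interpolation=cv2.INTER_CUBIC))
E
```

```text
1.2667 [ 0.50686117 -0.07849936  0.16776466] [[-6.41505858e-01  7.67115327e-01 -2.07583071e-03]
 [ 7.67115067e-01  6.41508597e-01  1.09229028e-03]
 [ 2.16957586e-03 -8.91690401e-04 -9.99997249e-01]] [ 0.4544092  -0.3737854   0.56417258] 0.08014183771039059 [-2.52272638e-03 -3.26881732e-04  4.35878227e-01]
```

View pics/m1.png

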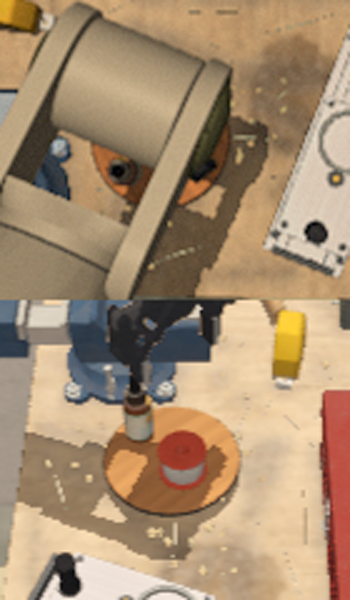

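The spool and bottle have not moved, and the gripper is above the spool. Descending.

step_arm(
  targets=[
    [[0,0,0.05],[0,0,0]],
    [[0,0,0.1],[0,0,0]],
    [[0,0,0.15],[0,0,0]],
    [[0,0,0.2],[0,0,0]],
    [[0,0,0.25],[0,0,0]],
    [[0,0,0.29],[0,0,0]],
    [[0,0,0.29],[0,0,0]],
  ],
)

```text
time_s: 1.95
position: [0.5067, -0.0774, 0.0803]
tool_rot: [[-0.643, 0.766, -0.002], [0.766, 0.643, 0.001], [0.002, -0.001, -1.0]]
ft_force: [-0.6, -1.0, 0.4]
grip_width: 0.0804
gripper_force: 0.0
```

```bash
python3 - <<'E'
from h import *
s=env.observe();print(s['time_s'],s['position'],s['ft_force'],rel([.507,-.079,.037]))
d=shot('side','side2');cv2.imwrite('pics/m2.png',cv2.resize(d['img'][110:210,235:355,::-1],None,fx=5,fy=5,interpolation=cv2.INTER_CUBIC))
E
```

```text
1.95 [ 0.50671689 -0.07735817  0.08026836] [-0.63631281 -0.96025047  0.39063709] [-0.00510615 -0.00264265  0.14422019]
```

View pics/m2.png

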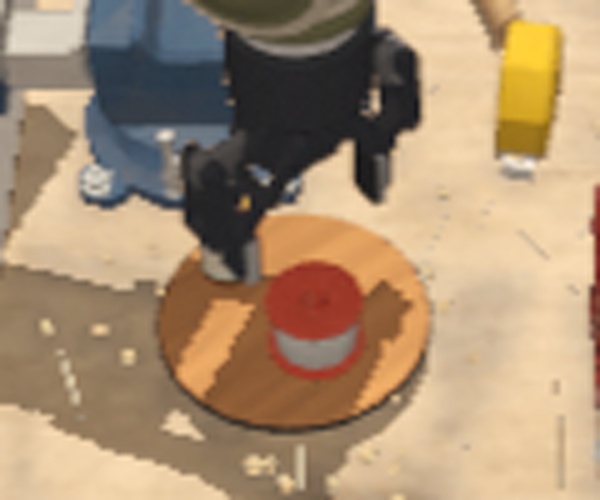

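```bash
python3 - <<'E'
from h import *
d=load('side2');s=env.observe();p=s['position'];R=s['tool_rot']
def pr(X):
    q=cv2.projectPoints(np.array(X,float).reshape(1,3),np.array(d['rvec'],float),np.array(d['tvec'],float),np.array(d['intrinsics'],float),None)[0].ravel();return ((q-[235,110])*5).round()
for sg in(-1,0,1):
  for dz in(0,.012):print(sg,dz,pr(p+R[:,1]*sg*.04-R[:,2]*dz))
print('spool',pr([.507,-.079,.07]))
W=cloud(d)
for x,y in((235,275),(250,270),(375,195),(365,180)):print(W[110+y//5,235+x//5])
E
```

```text
-1 0 [254. 318.]
-1 0.012 [252. 304.]
0 0 [310. 281.]
0 0.012 [309. 268.]
1 0 [365. 246.]
1 0.012 [365. 232.]
spool [310. 296.]
[ 0.46109713 -0.0396806   0.04166439]
[ 0.47847705 -0.11647585  0.1379376 ]
[ 0.54426481 -0.06044472  0.13387723]
[ 0.53885734 -0.05366439  0.13850934]
```

```bash
python3 - <<'E'
from h import *
s=env.observe();p=s['position'];R=s['tool_rot']
d=load('side2');W=cloud(d);L=(W-p)@R
g=d['img'].astype(int).sum(-1)
for v in range(144,170,2):
    print(v,[(u,*(L[v,u]*1000).round().astype(int),g[v,u]) for u in range(273,288,3)])
print()
for v in range(138,154,2):
    print(v,[(u,*(L[v,u]*1000).round().astype(int)) for u in range(304,317,3)])
E
```

```text
144 [(273, np.int64(2), np.int64(-68), np.int64(-138), np.int64(197)), (276, np.int64(-9), np.int64(-67), np.int64(-146), np.int64(128)), (279, np.int64(-12), np.int64(-60), np.int64(-144), np.int64(108)), (282, np.int64(11), np.int64(-36), np.int64(-108), np.int64(122)), (285, np.int64(6), np.int64(-30), np.int64(-108), np.int64(226))]
146 [(273, np.int64(3), np.int64(-69), np.int64(-130), np.int64(168)), (276, np.int64(-11), np.int64(-68), np.int64(-141), np.int64(104)), (279, np.int64(-14), np.int64(-61), np.int64(-139), np.int64(112)), (282, np.int64(3), np.int64(-41), np.int64(-110), np.int64(135)), (285, np.int64(0), np.int64(-34), np.int64(-108), np.int64(112))]
148 [(273, np.int64(3), np.int64(-69), np.int64(-122), np.int64(120)), (276, np.int64(-10), np.int64(-68), np.int64(-133), np.int64(108)), (279, np.int64(-12), np.int64(-61), np.int64(-130), np.int64(105)), (282, np.int64(6), np.int64(-40), np.int64(-99), np.int64(112)), (285, np.int64(-6), np.int64(-39), np.int64(-109), np.int64(125))]
150 [(273, np.int64(4), np.int64(-69), np.int64(-114), np.int64(109)), (276, np.int
[... 4616 characters left out ...]
np.int64(4), np.int64(40), np.int64(-44)), (310, np.int64(-10), np.int64(40), np.int64(-55)), (313, np.int64(80), np.int64(126), np.int64(82)), (316, np.int64(74), np.int64(133), np.int64(81))]
150 [(304, np.int64(93), np.int64(99), np.int64(83)), (307, np.int64(87), np.int64(107), np.int64(84)), (310, np.int64(-7), np.int64(42), np.int64(-44)), (313, np.int64(74), np.int64(121), np.int64(82)), (316, np.int64(67), np.int64(127), np.int64(82))]
152 [(304, np.int64(88), np.int64(95), np.int64(85)), (307, np.int64(78), np.int64(99), np.int64(80)), (310, np.int64(74), np.int64(108), np.int64(83)), (313, np.int64(69), np.int64(116), np.int64(84)), (316, np.int64(61), np.int64(122), np.int64(82))]
```

```bash
python3 - <<'E'
from h import *
d=shot('side','side3')
s=env.observe();p=s['position'];R=s['tool_rot'];print(s['time_s'],p,s['q'],s['qvel'],s['grip_width'])
W=cloud(d);L=(W-p)@R
m=(abs(L[...,0])<14)&(abs(L[...,0])<.014)&(abs(abs(L[...,1])-.048)<.014)&(L[...,2]>-.1)
print(np.sort(L[m][:,2])[-30:].round(3))
b=(W[...,0]>.3)&(W[...,0]<.4)&(W[...,1]<-.1)&(W[...,1]>-.15);print(np.nanmedian(W[b],0))
E
```

```text
2.05 [ 0.50778385 -0.07807542  0.08217675] [-2.19641614e+01  2.50550300e+01  9.04225625e+01  3.51778545e-03
  6.44642858e+01 -6.19788782e+01] [-0.29849887 -0.77584404 -0.85359611  0.03268683  0.04203428 -0.11466865] 0.07997307932532026
[0.054 0.054 0.055 0.055 0.055 0.055 0.055 0.055 0.055 0.055 0.055 0.055
 0.055 0.055 0.055 0.055 0.056 0.056 0.056 0.056 0.057 0.079 0.08  0.081
 0.081 0.082 0.082 0.083 0.084 0.086]
[ 0.35634297 -0.12496561 -0.00050292]
```

```bash
python3 - <<'E'
from h import *
s=env.observe();p=s['position'];R=s['tool_rot']
for t in('side2','side3'):
  W=cloud(load(t));L=(W-p)@R
  for sg in(-1,1):
    m=(abs(L[...,0])<.014)&(abs(L[...,1]*sg-.048)<.014)&(L[...,2]>-.1)&(L[...,2]<.005)
    print(t,np.sort(L[m][:,2])[-12:].round(3))
E
```

```text
side2 [-0.054 -0.054 -0.053 -0.053 -0.052 -0.05  -0.049 -0.049 -0.049 -0.047
 -0.046 -0.043]
side2 [-0.049 -0.048 -0.048 -0.048 -0.047 -0.045 -0.044 -0.044 -0.043 -0.043
 -0.041 -0.039]
side3 [-0.055 -0.055 -0.054 -0.053 -0.052 -0.052 -0.05  -0.049 -0.048 -0.047
 -0.047 -0.043]
side3 [-0.051 -0.051 -0.05  -0.049 -0.048 -0.048 -0.048 -0.047 -0.047 -0.047
 -0.046 -0.045]
```

step_arm(
  targets=[
    [[0,0,0.05],[0,0,0]],
    [[0,0,0.1],[0,0,0]],
    [[0,0,0.145],[0,0,0]],
    [[0,0,0.145],[0,0,0]],
    [[0,0,0.145],[0,0,0]],
  ],
)

```text
time_s: 2.47
position: [0.5078, -0.0786, 0.0387]
tool_rot: [[-0.642, 0.766, 0.001], [0.766, 0.642, -0.0], [-0.001, 0.0, -1.0]]
ft_force: [0.4, 0.0, 0.6]
grip_width: 0.0802
gripper_force: 0.0
```

```bash
python3 - <<'E'
from h import *
d=shot('side','side4')
s=env.observe();p=s['position'];R=s['tool_rot'];print(s['time_s'],p,s['ft_force'],rel([.507,-.079,.037]))
W=cloud(d);L=(W-p)@R
for sg in(-1,1):
    m=(abs(L[...,0])<.014)&(abs(L[...,1]*sg-.048)<.014)&(L[...,2]>-.1)&(L[...,2]<.002)
    print(np.sort(L[m][:,2])[-12:].round(3))
cv2.imwrite('pics/m4.png',cv2.resize(d['img'][110:210,235:355,::-1],None,fx=6,fy=6,interpolation=cv2.INTER_CUBIC))
E
```

```text
2.5167 [ 0.50814902 -0.07879517  0.0390612 ] [-0.26641855  0.06629278  0.06594587] [ 0.00194882 -0.0033808   0.00686397]
[-0.056 -0.056 -0.055 -0.055 -0.055 -0.054 -0.052 -0.051 -0.05  -0.05
 -0.046 -0.046]
[-0.053 -0.053 -0.051 -0.051 -0.051 -0.05  -0.05  -0.05  -0.049 -0.047
 -0.047 -0.045]
```

View pics/m4.png

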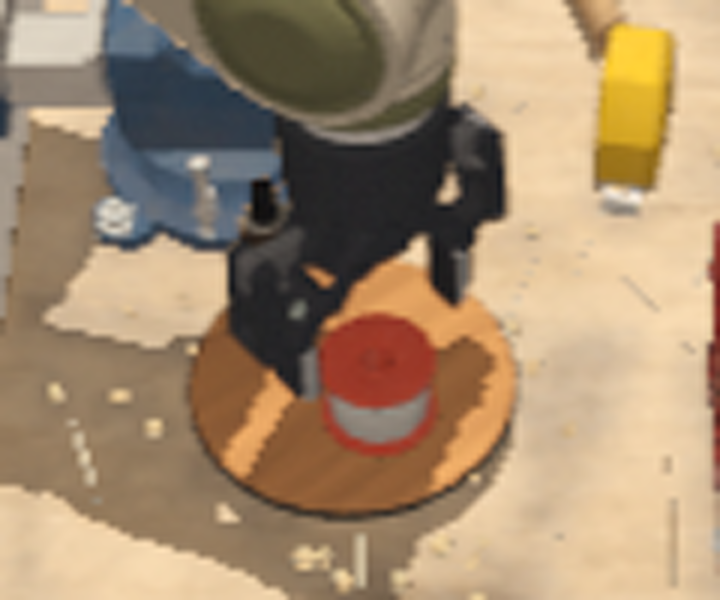

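The picture shows the fingers straddling the spool, with the tips apparently higher than the TCP reading suggests (near finger end at (305,395)). A gentle closing will settle it.

step_arm(
  targets=[
    [[0,0,0],[0,0,0]],
    [[0,0,0],[0,0,0]],
    [[0,0,0],[0,0,0]],
    [[0,0,0],[0,0,0]],
    [[0,0,0],[0,0,0]],
    [[0,0,0],[0,0,0]],
  ],
  jaw=50,
  grip_force=20,
)

```text
time_s: 3.02
position: [0.5074, -0.0788, 0.0378]
tool_rot: [[-0.642, 0.767, 0.0], [0.767, 0.642, -0.0], [-0.0, 0.0, -1.0]]
ft_force: [1.2, 0.3, -0.2]
grip_width: 0.05
gripper_force: 0.0
```

Nothing was gripped: the opening reached 50 mm at 0 N. So the tips really are about 30 mm higher than the TCP reading suggests, as the depth showed. Reopening and going lower by depth.

step_arm(
  targets=[
    [[0,0,0],[0,0,0]],
    [[0,0,0],[0,0,0]],
    [[0,0,0],[0,0,0]],
    [[0,0,0],[0,0,0]],
    [[0,0,0.02],[0,0,0]],
    [[0,0,0.04],[0,0,0]],
    [[0,0,0.06],[0,0,0]],
    [[0,0,0.08],[0,0,0]],
    [[0,0,0.08],[0,0,0]],
  ],
  jaw=80,
)

```text
time_s: 3.77
position: [0.5066, -0.0785, 0.0122]
tool_rot: [[-0.642, 0.767, -0.002], [0.767, 0.642, 0.001], [0.002, -0.001, -1.0]]
ft_force: [0.2, 0.2, -0.5]
grip_width: 0.0796
gripper_force: 0.0
```

```bash
cat >> h.py <<'E'
def tips(tag,off=.044):
    d=shot('side',tag);s=env.observe();p=s['position'];R=s['tool_rot'];W=cloud(d);L=(W-p)@R
    print(s['time_s'],p.round(4),s['ft_force'].round(1),s['grip_width'],s['gripper_force'])
    for sg in(-1,1):
        m=(abs(L[...,0])<.014)&(abs(L[...,1]*sg-s['grip_width']/2-.007)<.012)&(L[...,2]>-.1)&(W[...,2]>.034)
        print('tip z world',np.sort(W[m][:,2])[:8].round(3))
    return d,W
E
python3 - <<'E'
from h import *
d,W=tips('side5')
hsv=cv2.cvtColor(d['img'],cv2.COLOR_RGB2HSV)
red=((hsv[...,0]<6)|(hsv[...,0]>174))&(hsv[...,1]>150)&(W[...,0]<.56)&(W[...,1]>-.14)&(W[...,1]<-.02)
print(np.nanpercentile(W[red][:,2],[5,50,95]))
E
```

```text
3.8167 [ 0.5069 -0.0786  0.0129] [-0.1  0.6  0.7] 0.07985876278249682 0.0
tip z world [0.034 0.034 0.059 0.061 0.062 0.063 0.064 0.064]
tip z world [0.055 0.055 0.058 0.059 0.059 0.059 0.06  0.061]
[0.03238345 0.06897676 0.07273861]
```

step_arm(
  targets=[
    [[0,0,0.012],[0,0,0]],
    [[0,0,0.024],[0,0,0]],
    [[0,0,0.024],[0,0,0]],
  ],
)

```text
time_s: 4.07
position: [0.5071, -0.0787, 0.006]
tool_rot: [[-0.642, 0.767, -0.001], [0.767, 0.642, 0.0], [0.001, -0.0, -1.0]]
ft_force: [0.1, 0.7, -0.2]
grip_width: 0.0801
gripper_force: 0.0
```

step_arm(
  targets=[
    [[0,0,0],[0,0,0]],
    [[0,0,0],[0,0,0]],
    [[0,0,0],[0,0,0]],
    [[0,0,0],[0,0,0]],
    [[0,0,0],[0,0,0]],
    [[0,0,0],[0,0,0]],
    [[0,0,0],[0,0,0]],
    [[0,0,0],[0,0,0]],
  ],
  jaw=45,
  grip_force=25,
)

```text
time_s: 4.73
position: [0.5077, -0.0787, 0.007]
tool_rot: [[-0.642, 0.767, 0.001], [0.767, 0.642, -0.0], [-0.001, 0.001, -1.0]]
ft_force: [0.3, 3.3, 6.1]
grip_width: 0.0534
gripper_force: 25.8
```

```bash
python3 - <<'E'
from h import *
d,W=tips('side6')
cv2.imwrite('pics/m6.png',cv2.resize(d['img'][120:200,255:355,::-1],None,fx=7,fy=7,interpolation=cv2.INTER_CUBIC))
E
```

```text
4.7833 [ 0.5077 -0.0787  0.007 ] [0.6 1.4 5.8] 0.05289360359512256 25.843600399581618
tip z world [0.035 0.042 0.043 0.044 0.047 0.05  0.051 0.051]
tip z world [0.049 0.051 0.056 0.056 0.056 0.057 0.059 0.061]
```

View pics/m6.png

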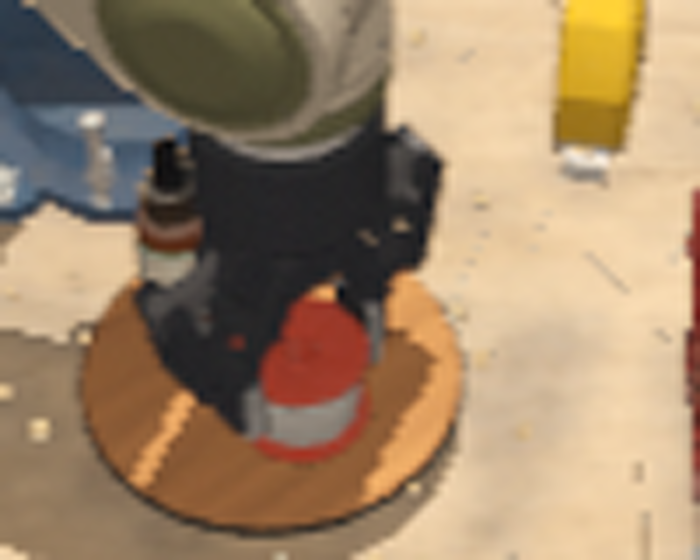

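```bash
cat >> h.py <<'E'
def tilt(tag,zlo,zhi,c,r=.035):
    d=load(tag);W=cloud(d);hsv=cv2.cvtColor(d['img'],cv2.COLOR_RGB2HSV)
    m=((hsv[...,0]<6)|(hsv[...,0]>174))&(hsv[...,1]>140)&(W[...,2]>zlo)&(W[...,2]<zhi)&(np.hypot(W[...,0]-c[0],W[...,1]-c[1])<r)
    P=W[m];a,*_=np.linalg.lstsq(np.c_[P[:,0]-c[0],P[:,1]-c[1],np.ones(len(P))],P[:,2],rcond=None);print(tag,len(P),'slope',a.round(3),'mean',P.mean(0).round(4),'min',P.min(0).round(4),'max',P.max(0).round(4))
E
python3 - <<'E'
from h import *
for t in('side0','side5','side6'):tilt(t,.055,.085,(.507,-.079))
E
```

```text
side0 136 slope [ 0.004 -0.05   0.069] mean [ 0.5084 -0.0797  0.0686] min [ 0.4843 -0.1088  0.056 ] max [ 0.5324 -0.0537  0.0731]
side5 198 slope [ 0.021 -0.044  0.069] mean [ 0.5097 -0.0822  0.069 ] min [ 0.4843 -0.1094  0.0555] max [ 0.5324 -0.0536  0.0743]
side6 163 slope [ 0.063 -0.051  0.068] mean [ 0.5152 -0.0823  0.0691] min [ 0.4957 -0.1083  0.0561] max [ 0.5352 -0.0548  0.0747]
```

step_arm(
  targets=[
    [[0,0,0],[0,0,0]],
    [[0,0,-0.02],[0,0,0]],
    [[0,0,-0.05],[0,0,0]],
    [[0,0,-0.1],[0,0,0]],
    [[0,0,-0.16],[0,0,0]],
    [[0,0,-0.22],[0,0,0]],
    [[0,0,-0.22],[0,0,0]],
    [[0,0,-0.22],[0,0,0]],
  ],
  grip_force=40,
)

```text
time_s: 5.45
position: [0.5075, -0.0789, 0.0729]
tool_rot: [[-0.642, 0.767, 0.001], [0.767, 0.642, -0.001], [-0.001, 0.001, -1.0]]
ft_force: [0.4, 0.3, -3.4]
grip_width: 0.0524
gripper_force: 42.6
```

```bash
python3 - <<'E'
from h import *
d,W=tips('side7');tilt('side7',.11,.155,(.507,-.079),.04)
cv2.imwrite('pics/m7.png',cv2.resize(d['img'][90:200,245:365,::-1],None,fx=5,fy=5,interpolation=cv2.INTER_CUBIC))
E
```

```text
5.5 [ 0.5069 -0.0787  0.072 ] [-0.6 -0.  -2.9] 0.05234241271894707 42.60064390484331
tip z world [0.096 0.096 0.098 0.098 0.098 0.099 0.1   0.101]
tip z world [0.034 0.094 0.099 0.1   0.111 0.113 0.117 0.119]
side7 186 slope [ 0.037 -0.068  0.134] mean [ 0.5137 -0.0815  0.1344] min [ 0.482  -0.1091  0.1168] max [ 0.5337 -0.0527  0.1545]
```

View pics/m7.png

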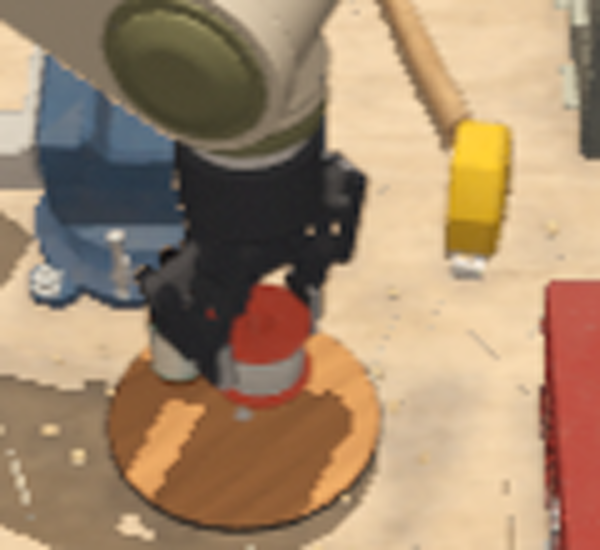

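The spool is lifted and upright, with the bottle still standing. Now a refined nest position from ring fits in both original pictures.

```bash
python3 - <<'E'
from h import *
from scipy.optimize import least_squares
from scipy.ndimage import map_coordinates
def proj(d,P): return cv2.projectPoints(P,np.array(d['rvec'],float),np.array(d['tvec'],float),np.array(d['intrinsics'],float),None)[0][:,0]
th=np.linspace(0,2*np.pi,180,endpoint=False)
def circ(c,r,z):return np.c_[c[0]+r*np.cos(th),c[1]+r*np.sin(th),np.full(180,z)]
D={t:load(t) for t in('top0','side0')}
G={t:cv2.GaussianBlur(cv2.cvtColor(d['img'],cv2.COLOR_RGB2GRAY).astype(float),(0,0),.7) for t,d in D.items()}
def val(t,P): q=proj(D[t],P);return map_coordinates(G[t],[q[:,1],q[:,0]],order=1)
def grid(t,score,c0,R=.012):
    best=None
    for h,st in((R,.001),(.001,.00025)):
        c=c0 if best is None else best[1]
        best=max((score(t,(x,y)),(x,y)) for x in np.arange(c[0]-h,c[0]+h+1e-9,st) for y in np.arange(c[1]-h,c[1]+h+1e-9,st))
    return best
ring=lambda t,c:-np.mean(val(t,circ(c,.0343,.042)))+.5*np.mean(val(t,circ(c,.0405,.034)))+.5*np.mean(val(t,circ(c,.027,.034)))
head=lambda t,c:np.mean(val(t,circ(c,.0145,.084))[:])-np.mean(val(t,circ(c,.009,.084)))
def sp(t,c):
    # red upper flange: red-minus-green
    g=D[t]['img'].astype(float);g=g[...,0]-1.0*g[...,1]-.3*g[...,2]
    f=lambda r:(lambda q:map_coordinates(g,[q[:,1],q[:,0]],order=1).mean())(proj(D[t],circ(c,r,.07)))
    return f(.026)-f(.0305)
for n,f,c in(('nest',ring,(.493,-.278)),('handle',head,(.3915,-.2365)),('spool',sp,(.507,-.079))):
    for t in D:print(n,t,grid(t,f,c))
E
```

```text
nest top0 (np.float64(49.114633800867665), (np.float64(0.4909999999999999), np.float64(-0.27500000000000013)))
nest side0 (np.float64(38.85678260574386), (np.float64(0.49324999999999986), np.float64(-0.2802500000000001)))
handle top0 (np.float64(117.63960673866778), (np.float64(0.3904999999999999), np.float64(-0.2345)))
handle side0 (np.float64(69.29289150848143), (np.float64(0.3904999999999999), np.float64(-0.2405)))
spool top0 (np.float64(62.57360588943253), (np.float64(0.5055), np.float64(-0.07774999999999999)))
spool side0 (np.float64(73.09958945954762), (np.float64(0.5077499999999999), np.float64(-0.08049999999999999)))
```

step_arm(
  targets=[
    [[-0.03,-0.03,0],[0,0,0]],
    [[-0.09,-0.09,0],[0,0,0]],
    [[-0.17,-0.165,0],[0,0,0]],
    [[-0.25,-0.24,0],[0,0,0]],
    [[-0.33,-0.32,0],[0,0,0]],
    [[-0.4,-0.39,0],[0,0,0]],
    [[-0.45,-0.435,0.02],[0,0,0]],
    [[-0.477,-0.462,0.06],[0,0,0]],
    [[-0.477,-0.462,0.08],[0,0,0]],
    [[-0.477,-0.462,0.08],[0,0,0]],
  ],
)

```text
time_s: 6.33
position: [0.4915, -0.2765, 0.0457]
tool_rot: [[-0.641, 0.767, -0.004], [0.767, 0.641, 0.004], [0.006, -0.001, -1.0]]
ft_force: [-0.5, 0.9, -3.1]
grip_width: 0.0521
gripper_force: 42.7
```

```bash
python3 - <<'E'
from h import *
d,W=tips('side8');shot('top','top8');s=env.observe();z=s['position'][2];print(rel([.492,-.2775,.04]))
tilt('side8',z+.023+.03,z+.023+.05,(.492,-.2775),.04)
cv2.imwrite('pics/m8.png',cv2.resize(d['img'][165:275,225:345,::-1],None,fx=5,fy=5,interpolation=cv2.INTER_CUBIC))
E
```

```text
6.3833 [ 0.4921 -0.2761  0.0468] [-0.  -0.3 -3.3] 0.05233802655406796 42.74432349228846
tip z world [0.034 0.034 0.034 0.034 0.034 0.034 0.035 0.035]
tip z world [0.034 0.034 0.034 0.034 0.035 0.035 0.035 0.036]
[-0.00211512 -0.00459371  0.02579795]
side8 201 slope [ 0.031 -0.017  0.108] mean [ 0.4997 -0.2818  0.108 ] min [ 0.478  -0.3048  0.1011] max [ 0.5174 -0.255   0.1193]
```

View pics/m8.png

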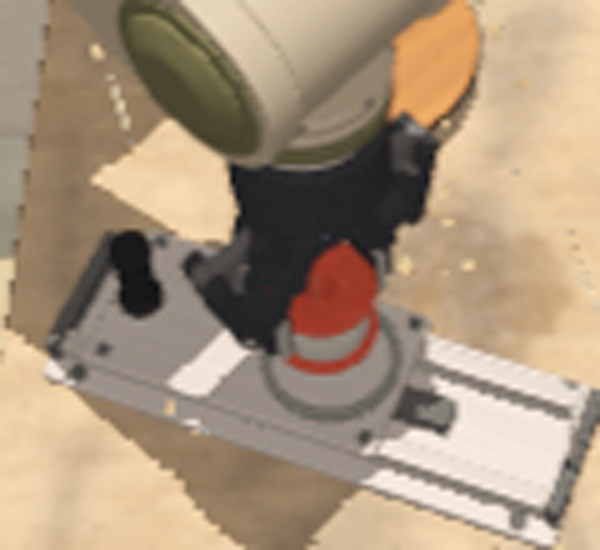

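```bash
cat >fit.py <<'E'
from h import *
from scipy.ndimage import map_coordinates
def redfit(tag,zb,c0,arc=(-120,20)):
    d=load(tag);g=d['img'].astype(float);g=cv2.GaussianBlur(g[...,0]-.5*g[...,1]-.5*g[...,2],(0,0),.6)
    th=np.radians(np.linspace(*arc,80))
    def f(c,r,z):
        q=cv2.projectPoints(np.c_[c[0]+r*np.cos(th),c[1]+r*np.sin(th),np.full(80,z)],np.array(d['rvec'],float),np.array(d['tvec'],float),np.array(d['intrinsics'],float),None)[0][:,0]
        return map_coordinates(g,[q[:,1],q[:,0]],order=1).mean()
    s=lambda c:f(c,.028,zb+.0025)-.5*f(c,.031,zb-.001)-.5*f(c,.0265,zb+.009)
    o=[(s((x,y)),x,y) for x in np.arange(c0[0]-.012,c0[0]+.012,.0005) for y in np.arange(c0[1]-.012,c0[1]+.012,.0005)]
    return np.round(max(o),4)
E
python3 - <<'E'
from fit import *
for a in((-120,20),(-120,0),(-100,20)):
    print(redfit('side0',.030,(.507,-.079),a),redfit('side8',.0698,(.492,-.2775),a),redfit('side7',.095,(.507,-.079),a))
E
```

```text
[22.0083  0.507  -0.076 ] [41.2758  0.49   -0.275 ] [30.2953  0.5055 -0.0765]
[26.5048  0.5065 -0.076 ] [46.5849  0.49   -0.275 ] [35.5319  0.5055 -0.0765]
[20.0596  0.5065 -0.0765] [40.1187  0.4895 -0.2755] [28.0068  0.5055 -0.0765]
```

The picture shows the spool hanging upright just over the nest ring (ring centre about (333,375)), and the handle at (137,275). Lowering by feel.

step_arm(
  targets=[
    [[-0.005,0,0.03],[0,0,0]],
    [[-0.005,0,0.06],[0,0,0]],
    [[-0.005,0,0.08],[0,0,0]],
    [[-0.005,0,0.085],[0,0,0]],
    [[-0.005,0,0.085],[0,0,0]],
  ],
)

```text
time_s: 6.85
position: [0.4937, -0.2781, 0.0223]
tool_rot: [[-0.642, 0.767, -0.001], [0.767, 0.642, 0.001], [0.001, -0.0, -1.0]]
ft_force: [-0.3, -0.1, -4.4]
grip_width: 0.0523
gripper_force: 42.7
```

step_arm(
  targets=[
    [[0,0,0.005],[0,0,0]],
    [[0,0,0.01],[0,0,0]],
    [[0,0,0.015],[0,0,0]],
    [[0,0,0.015],[0,0,0]],
  ],
)

```text
time_s: 7.18
position: [0.4939, -0.2786, 0.0184]
tool_rot: [[-0.642, 0.767, -0.0], [0.767, 0.642, 0.0], [0.0, -0.0, -1.0]]
ft_force: [-0.2, 0.1, -3.9]
grip_width: 0.0523
gripper_force: 42.7
```

step_arm(
  targets=[
    [[0,0,0.004],[0,0,0]],
    [[0,0,0.008],[0,0,0]],
    [[0,0,0.008],[0,0,0]],
  ],
)

```text
time_s: 7.43
position: [0.4938, -0.2785, 0.0159]
tool_rot: [[-0.642, 0.767, -0.0], [0.767, 0.642, 0.0], [0.0, -0.0, -1.0]]
ft_force: [-0.6, -0.3, -3.1]
grip_width: 0.0523
gripper_force: 42.7
```

step_arm(
  targets=[
    [[0,0,0.004],[0,0,0]],
    [[0,0,0.008],[0,0,0]],
    [[0,0,0.008],[0,0,0]],
  ],
)

```text
time_s: 7.68
position: [0.4938, -0.2785, 0.0135]
tool_rot: [[-0.642, 0.767, -0.0], [0.767, 0.642, 0.0], [0.0, -0.0, -1.0]]
ft_force: [-0.3, -0.1, -3.9]
grip_width: 0.0522
gripper_force: 42.7
```

step_arm(
  targets=[
    [[0,0,0.004],[0,0,0]],
    [[0,0,0.008],[0,0,0]],
    [[0,0,0.008],[0,0,0]],
  ],
)

```text
time_s: 7.93
position: [0.4939, -0.2785, 0.0113]
tool_rot: [[-0.642, 0.767, -0.0], [0.767, 0.642, 0.0], [0.0, 0.0, -1.0]]
ft_force: [0.5, -0.3, -2.9]
grip_width: 0.052
gripper_force: 42.8
```

step_arm(
  targets=[
    [[0,0,0.003],[0,0,0]],
    [[0,0,0.003],[0,0,0]],
    [[0,0,0.003],[0,0,0]],
  ],
)

```text
time_s: 8.18
position: [0.494, -0.2786, 0.0112]
tool_rot: [[-0.642, 0.767, 0.0], [0.767, 0.642, -0.0], [-0.0, 0.0, -1.0]]
ft_force: [-2.4, 1.7, 4.8]
grip_width: 0.0526
gripper_force: 43.1
```

step_arm(
  targets=[
    [[0,0,0],[0,0,0]],
    [[0,0,0],[0,0,0]],
    [[0,0,0],[0,0,0]],
    [[0,0,0],[0,0,0]],
    [[0,0,0],[0,0,0]],
  ],
  jaw=72,
  grip_force=20,
)

```text
time_s: 8.6
position: [0.494, -0.2787, 0.0104]
tool_rot: [[-0.642, 0.767, 0.0], [0.767, 0.642, -0.0], [-0.0, 0.0, -1.0]]
ft_force: [-0.6, 0.9, -0.1]
grip_width: 0.072
gripper_force: 0.0
```

```bash
python3 - <<'E'
from fit import *
d,W=tips('side9');tilt('side9',.06,.09,(.493,-.278),.035)
for a in((-120,20),(-100,20)):print(redfit('side9',.034,(.492,-.2775),a))
E
```

```text
8.65 [ 0.494  -0.2787  0.0104] [ 0.2 -0.3  0. ] 0.0719664496824333 0.0
tip z world [0.034 0.034 0.034 0.034 0.035 0.035 0.035 0.035]
tip z world [0.034 0.034 0.034 0.034 0.035 0.035 0.035 0.035]
side9 206 slope [ 0.046 -0.049  0.073] mean [ 0.5    -0.2846  0.0734] min [ 0.4737 -0.3075  0.0614] max [ 0.519  -0.2548  0.0787]
[40.5518  0.4925 -0.2755]
[38.529   0.4925 -0.2755]
```

step_arm(
  targets=[
    [[0,0,-0.02],[0,0,0]],
    [[0,0,-0.05],[0,0,0]],
    [[0,0,-0.1],[0,0,0]],
    [[0,0,-0.18],[0,0,0]],
    [[0,0,-0.26],[0,0,0]],
    [[0,0,-0.3],[0,0,0.1]],
    [[0,0,-0.3],[0,0,0.25]],
    [[0,0,-0.3],[0,0,0.4]],
    [[0,0,-0.3],[0,0,0.5]],
    [[0,0,-0.3],[0,0,0.5]],
  ],
)

```text
time_s: 9.48
position: [0.494, -0.2787, 0.1014]
tool_rot: [[-0.297, 0.955, 0.001], [0.955, 0.297, -0.001], [-0.001, 0.001, -1.0]]
ft_force: [0.4, -0.1, -0.4]
grip_width: 0.0722
gripper_force: 0.0
```

step_arm(
  targets=[
    [[0,0,0],[0,0,0.12]],
    [[0,0,0],[0,0,0.25]],
    [[0,0,0],[0,0,0.4]],
    [[0,0,0],[0,0,0.55]],
    [[0,0,0],[0,0,0.7]],
    [[0,0,0],[0,0,0.8]],
    [[0,0,0],[0,0,0.867]],
    [[0,0,0],[0,0,0.867]],
    [[0,0,0],[0,0,0.867]],
  ],
  jaw=50,
)

```text
time_s: 10.23
position: [0.494, -0.2786, 0.1008]
tool_rot: [[0.365, 0.931, 0.0], [0.931, -0.365, -0.0], [-0.0, 0.0, -1.0]]
ft_force: [0.7, 0.9, -0.0]
grip_width: 0.0503
gripper_force: 0.0
```

```bash
python3 - <<'E'
from fit import *
s=env.observe();R=s['tool_rot'];print(s['time_s'],s['position'],np.degrees(np.arctan2(R[1,1],R[0,1])),s['q'][5],rel([.3905,-.2375,.1]))
shot('side','side10');tilt('side10',.055,.09,(.493,-.278),.035);tilt('side0',.055,.09,(.507,-.079),.035)
for a in((-120,20),(-100,20)):print(redfit('side10',.034,(.492,-.2775),a))
E
```

```text
10.2333 [ 0.49397436 -0.2786385   0.10084715] -21.379582836114665 -20.004068943992575 [ 0.00195547 -0.37117007  0.00267108]
side10 308 slope [-0.016 -0.032  0.073] mean [ 0.4944 -0.28    0.0731] min [ 0.4677 -0.3085  0.0551] max [ 0.5188 -0.252   0.0783]
side0 136 slope [ 0.004 -0.05   0.069] mean [ 0.5084 -0.0797  0.0686] min [ 0.4843 -0.1088  0.056 ] max [ 0.5324 -0.0537  0.0731]
[40.3988  0.4925 -0.2755]
[38.3854  0.4925 -0.2755]
```

step_arm(
  targets=[
    [[0,-0.06,0],[0,0,0]],
    [[0,-0.14,0],[0,0,0]],
    [[0,-0.22,0],[0,0,0]],
    [[0,-0.3,0],[0,0,0]],
    [[0,-0.35,0],[0,0,0]],
    [[0.001,-0.371,0],[0,0,0]],
    [[0.001,-0.371,0.05],[0,0,0]],
    [[0.001,-0.371,0.1],[0,0,0]],
    [[0.001,-0.371,0.1],[0,0,0]],
  ],
)

```text
time_s: 11.03
position: [0.3901, -0.2369, 0.0688]
tool_rot: [[0.367, 0.93, -0.002], [0.93, -0.367, 0.002], [0.001, -0.003, -1.0]]
ft_force: [0.2, 0.4, -0.3]
grip_width: 0.0501
gripper_force: 0.0
```

```bash
python3 - <<'E'
from h import *
d=shot('side','side11');s=env.observe();p=s['position'];R=s['tool_rot'];W=cloud(d);L=(W-p)@R
print(p,s['ft_force'].round(1),s['grip_width'])
m=(abs(L[...,0])<.016)&(abs(L[...,1])<.06)&(W[...,2]>.07)&(W[...,2]<.2)
P=np.c_[L[m]*1000,W[m][:,2]*1000];P=P[np.argsort(P[:,3])]
for lo,hi in((70,88),(88,100),(100,115),(115,130),(130,150)):
    q=P[(P[:,3]>=lo)&(P[:,3]<hi)];print(lo,len(q),q[:,0].round()[:14],q[:,1].round()[:14])
E
```

```text
[ 0.39051154 -0.23727144  0.06987175] [0.3 0.5 0.1] 0.04983134719805596
70 70 [ -0.  -8.  -9.  -9.   2.  -4.  -8. -10. -12.  -1. -12. -12.  -9.  -4.] [ 11.   9.  -1.   7.  11.  11.  10.   8.   4. -10.  -2.   7.   6.  12.]
88 0 [] []
100 25 [  7.  10.  -4.  -8. -10.   1.   4.   7. -11. -10.  -6. -12.  -5.  -4.] [-25. -26. -24. -25.  29. -24. -25. -26. -29.  33.  36.  28. -37. -24.]
115 50 [-10.  -9.  -6.  -7.  -0.  -5.  -4.   6.  -6.  -7.  -6.  -8.   8. -11.] [-26. -32.  34.  32. -25.  39. -25. -25.  31. -38. -35. -23. -23.  28.]
130 69 [ -8.  -1. -11.  -2.  -8. -11.   5.  -5.  -8.   8.  -7.  -0.  11.  -7.] [ 31. -25.  33.  39. -24. -31. -25.  33.  34. -23. -36.  39. -25.  39.]
```

step_arm(
  targets=[
    [[0,0,0.04],[0,0,0]],
    [[0,0,0.08],[0,0,0]],
    [[0,0,0.12],[0,0,0]],
    [[0,0,0.16],[0,0,0]],
    [[0,0,0.195],[0,0,0]],
    [[0,0,0.195],[0,0,0]],
    [[0,0,0.195],[0,0,0]],
  ],
)

```text
time_s: 11.67
position: [0.391, -0.2378, 0.0124]
tool_rot: [[0.367, 0.93, 0.0], [0.93, -0.367, -0.0], [-0.0, 0.0, -1.0]]
ft_force: [0.1, 0.3, 0.1]
grip_width: 0.0498
gripper_force: 0.0
```

step_arm(
  targets=[
    [[0,0,0],[0,0,0]],
    [[0,0,0],[0,0,0]],
    [[0,0,0],[0,0,0]],
    [[0,0,0],[0,0,0]],
    [[0,0,0],[0,0,0]],
    [[0,0,0],[0,0,0]],
    [[0,0,0],[0,0,0]],
  ],
  jaw=5,
  grip_force=30,
)

```text
time_s: 12.25
position: [0.3907, -0.2377, 0.0128]
tool_rot: [[0.368, 0.93, 0.001], [0.93, -0.368, -0.001], [-0.001, 0.001, -1.0]]
ft_force: [-2.3, -0.1, 6.2]
grip_width: 0.0217
gripper_force: 29.0
```

step_arm(
  targets=[
    [[0,0.008,0],[0,0,0]],
    [[0,0.016,0],[0,0,0]],
    [[0,0.024,0],[0,0,0]],
    [[0,0.032,0],[0,0,0]],
    [[0,0.04,0],[0,0,0]],
    [[0,0.048,0],[0,0,0]],
    [[0,0.056,0],[0,0,0]],
    [[0,0.064,0],[0,0,0]],
    [[0,0.072,0],[0,0,0]],
    [[0,0.08,0],[0,0,0]],
  ],
)

```text
time_s: 13.08
position: [0.4128, -0.2461, 0.0128]
tool_rot: [[0.368, 0.93, -0.0], [0.93, -0.368, -0.0], [-0.0, 0.0, -1.0]]
ft_force: [-3.3, 2.6, 6.7]
grip_width: 0.0215
gripper_force: 29.2
```

```bash
python3 - <<'E'
from fit import *
s=env.observe();R=s['tool_rot'];print(s['time_s'],s['position'],s['ft_force'],'along',R.T@s['ft_force'],(R.T@(s['position']-np.array([.3907,-.2377,.0128])))[1])
shot('side','side12');print(redfit('side12',.034,(.5148,-.2843)));tilt('side12',.055,.09,(.515,-.287),.035)
E
```

```text
13.0833 [ 0.41281167 -0.24606051  0.01275283] [-3.30154477  2.62650668  6.69583575] along [ 1.22876483 -4.03577571 -6.69593929] 0.023636838548575994
[37.7825  0.5143 -0.2838]
side12 148 slope [-0.011 -0.062  0.072] mean [ 0.5144 -0.2878  0.0721] min [ 0.4907 -0.3155  0.0553] max [ 0.5415 -0.2627  0.0788]
```

step_arm(
  targets=[
    [[0,0.004,0],[0,0,0]],
    [[0,0.008,0],[0,0,0]],
    [[0,0.008,0],[0,0,0]],
  ],
)

```text
time_s: 13.38
position: [0.4156, -0.2472, 0.0128]
tool_rot: [[0.368, 0.93, 0.001], [0.93, -0.368, -0.001], [-0.0, 0.001, -1.0]]
ft_force: [-0.2, 3.3, 5.9]
grip_width: 0.0211
gripper_force: 29.3
```

step_arm(
  targets=[
    [[0,0.004,0],[0,0,0]],
    [[0,0.008,0],[0,0,0]],
    [[0,0.008,0],[0,0,0]],
  ],
)

```text
time_s: 13.63
position: [0.4178, -0.248, 0.0128]
tool_rot: [[0.368, 0.93, 0.001], [0.93, -0.368, -0.001], [-0.0, 0.001, -1.0]]
ft_force: [-0.5, 2.2, 5.2]
grip_width: 0.0215
gripper_force: 29.3
```

step_arm(
  targets=[
    [[0,0.004,0],[0,0,0]],
    [[0,0.008,0],[0,0,0]],
    [[0,0.008,0],[0,0,0]],
  ],
)

```text
time_s: 13.88
position: [0.42, -0.2488, 0.0128]
tool_rot: [[0.368, 0.93, 0.001], [0.93, -0.368, -0.0], [-0.0, 0.001, -1.0]]
ft_force: [0.9, 2.5, 4.7]
grip_width: 0.0211
gripper_force: 29.3
```

step_arm(
  targets=[
    [[0,0.004,0],[0,0,0]],
    [[0,0.008,0],[0,0,0]],
    [[0,0.008,0],[0,0,0]],
  ],
)

```text
time_s: 14.13
position: [0.4222, -0.2497, 0.0128]
tool_rot: [[0.368, 0.93, 0.001], [0.93, -0.368, -0.0], [-0.0, 0.001, -1.0]]
ft_force: [1.0, 3.1, 5.4]
grip_width: 0.021
gripper_force: 29.3
```

step_arm(
  targets=[
    [[0,0.004,0],[0,0,0]],
    [[0,0.008,0],[0,0,0]],
    [[0,0.008,0],[0,0,0]],
  ],
)

```text
time_s: 14.38
position: [0.4244, -0.2505, 0.0128]
tool_rot: [[0.368, 0.93, 0.001], [0.93, -0.368, -0.0], [0.0, 0.001, -1.0]]
ft_force: [0.8, 3.2, 4.8]
grip_width: 0.0208
gripper_force: 29.3
```

step_arm(
  targets=[
    [[0,0.004,0],[0,0,0]],
    [[0,0.008,0],[0,0,0]],
    [[0,0.008,0],[0,0,0]],
  ],
)

```text
time_s: 14.63
position: [0.4267, -0.2514, 0.0128]
tool_rot: [[0.368, 0.93, 0.001], [0.93, -0.368, -0.0], [0.0, 0.001, -1.0]]
ft_force: [1.2, 3.4, 5.8]
grip_width: 0.0216
gripper_force: 29.3
```

step_arm(
  targets=[
    [[0,0.004,0],[0,0,0]],
    [[0,0.008,0],[0,0,0]],
    [[0,0.008,0],[0,0,0]],
  ],
)

```text
time_s: 14.88
position: [0.429, -0.2523, 0.0128]
tool_rot: [[0.368, 0.93, 0.001], [0.93, -0.368, -0.0], [0.0, 0.001, -1.0]]
ft_force: [1.3, 2.7, 5.2]
grip_width: 0.0213
gripper_force: 29.3
```

step_arm(
  targets=[
    [[0,0.004,0],[0,0,0]],
    [[0,0.008,0],[0,0,0]],
    [[0,0.008,0],[0,0,0]],
  ],
)

```text
time_s: 15.13
position: [0.4316, -0.2534, 0.0128]
tool_rot: [[0.368, 0.93, 0.002], [0.93, -0.368, -0.001], [0.0, 0.002, -1.0]]
ft_force: [2.2, 3.1, 4.7]
grip_width: 0.0213
gripper_force: 29.4
```

step_arm(
  targets=[
    [[0,0.004,0],[0,0,0]],
    [[0,0.008,0],[0,0,0]],
    [[0,0.008,0],[0,0,0]],
  ],
)

```text
time_s: 15.38
position: [0.4342, -0.2544, 0.0128]
tool_rot: [[0.368, 0.93, 0.003], [0.93, -0.368, -0.001], [-0.0, 0.003, -1.0]]
ft_force: [6.9, 3.3, 3.2]
grip_width: 0.0209
gripper_force: 29.4
```

step_arm(
  targets=[
    [[0,0.004,0],[0,0,0]],
    [[0,0.008,0],[0,0,0]],
    [[0,0.008,0],[0,0,0]],
  ],
)

```text
time_s: 15.63
position: [0.437, -0.2555, 0.0128]
tool_rot: [[0.368, 0.93, 0.004], [0.93, -0.368, -0.002], [-0.0, 0.004, -1.0]]
ft_force: [7.9, 3.8, 3.2]
grip_width: 0.0209
gripper_force: 29.5
```

Fx has jumped from about 1–2 N to 7 N: the ball is pulling the carriage into the notch. Finer steps now.

step_arm(
  targets=[
    [[0,0.003,0],[0,0,0]],
    [[0,0.003,0],[0,0,0]],
    [[0,0.003,0],[0,0,0]],
  ],
)

```text
time_s: 15.88
position: [0.4375, -0.2557, 0.0128]
tool_rot: [[0.368, 0.93, 0.003], [0.93, -0.368, -0.001], [-0.0, 0.004, -1.0]]
ft_force: [6.5, 3.0, 3.2]
grip_width: 0.0214
gripper_force: 29.5
```

step_arm(
  targets=[
    [[0,0.003,0],[0,0,0]],
    [[0,0.003,0],[0,0,0]],
    [[0,0.003,0],[0,0,0]],
  ],
)

```text
time_s: 16.13
position: [0.4377, -0.2557, 0.0128]
tool_rot: [[0.368, 0.93, 0.002], [0.93, -0.368, -0.001], [0.0, 0.002, -1.0]]
ft_force: [4.1, 2.9, 6.4]
grip_width: 0.0215
gripper_force: 29.5
```

step_arm(
  targets=[
    [[0,0.003,0],[0,0,0]],
    [[0,0.003,0],[0,0,0]],
    [[0,0.003,0],[0,0,0]],
  ],
)

```text
time_s: 16.38
position: [0.4381, -0.2558, 0.0128]
tool_rot: [[0.368, 0.93, 0.001], [0.93, -0.368, -0.0], [0.0, 0.001, -1.0]]
ft_force: [0.0, 4.3, 8.2]
grip_width: 0.0215
gripper_force: 29.5
```

The force has swung through zero and the carriage now barely follows the commands, so the ball is seated. I'll hold and check.

step_arm(
  targets=[
    [[0,0,0],[0,0,0]],
    [[0,0,0],[0,0,0]],
    [[0,0,0],[0,0,0]],
    [[0,0,0],[0,0,0]],
    [[0,0,0],[0,0,0]],
    [[0,0,0],[0,0,0]],
    [[0,0,0],[0,0,0]],
    [[0,0,0],[0,0,0]],
  ],
)

```text
time_s: 17.05
position: [0.438, -0.2558, 0.0128]
tool_rot: [[0.368, 0.93, 0.001], [0.93, -0.368, -0.0], [0.0, 0.001, -1.0]]
ft_force: [1.1, 4.5, 7.5]
grip_width: 0.0214
gripper_force: 29.5
```

```bash
python3 - <<'E'
from fit import *
s=env.observe();R=s['tool_rot'];print(s['time_s'],s['position'],'along',R.T@s['ft_force'],s['gripper_force'])
shot('side','side13');print(redfit('side13',.034,(.5400,-.2936)));tilt('side13',.055,.09,(.540,-.297),.035)
E
```

```text
17.05 [ 0.43804983 -0.25577407  0.01276245] along [ 4.60313282 -0.6086071  -7.46744084] 29.5074683544226
[37.0817  0.54   -0.2931]
side13 147 slope [ 0.003 -0.054  0.072] mean [ 0.5425 -0.2966  0.0718] min [ 0.5165 -0.3241  0.0553] max [ 0.5666 -0.2697  0.0772]
```

```bash
python3 -c "
from rig import close_job
print(close_job())"
```

```text
the job is handed in; nothing more can be done
None
```

I handed the job in at 17 s with the spool upright and released in the nest, the carriage held in the notch by feel, and the fingers closed on the handle at about 29 N; the bottle was still standing when last seen, and no verdict came back.

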